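# Set the spigoted chair foot upright in the quick-release vice

### The arm

A 7-joint arm with a two-finger parallel gripper is mounted at the origin on a cart in front of the work surface, level with it; the furniture and walls round the work are solid. World frame = base frame: x ahead of the robot, y to its left, z up, the work surface at z = 0. Lengths are in m, angles in degrees, forces in N, time in s.
With the tool pointing down it reaches from about 0.425 to 1.025 m from the base axis. Payload 9.4 kg.
Tool frame: the origin (TCP) lies on the centre line of the jaws, within the pads' length; the fingertips stand 8 mm ahead of it and the grasp point (between the pads) lies 11 mm behind it; z points along the fingers, y is the line along which they close (so a half turn about z gives the same grasp; the last joint's range is limited). The gripper opens to 85 mm and grips with 20 to 120 N. Pads are 22 mm wide; open, the fingers measure 114 mm over their backs; the gripper's body (76 mm by 85 mm) begins 54 mm behind the grasp point. The pads swing forward as they close: fully open they stand 13 mm farther back than shut.
Start: joints at [-71.717, 34.337, -0.143, 91.639, 0.103, 54.024, -4.572], TCP at [0.28, 0.669, 0.239] pointing down, gripper open.
Joint ranges: [-147.43, 147.43], [-19.82, 112.94], [-74.19, 73.91], [6.32, 146.72], [-59.91, 239.91], [6.04, 106.73], [-150.56, 150.56]. Speed limits (degrees/s): [127.2, 127.2, 172.46, 172.46, 180, 180, 180].

### API

Orientations are given as [roll, pitch, yaw] about the fixed x, y, z axes, in that order (R = Rz(yaw) Ry(pitch) Rx(roll)).
In Python, from workcell import sensors, cams, arm gives the robot as it stands.
- The arm moves only by the shell command python3 -m pendant 'ROWS' [OPENING]. ROWS is JSON, a list that holds one entry, the list of rows, each a list of 4 numbers: the shift along the tool's x, y, z as a fraction of full scale, then the turn about the tool's z as a fraction of full scale. In form: [[[tx, ty, tz, twist], ...]]. A call has exactly 10 rows; each row shifts and turns the commanded pose from where the row before left it, along the tool's axes as they then stand; what a row does not reach is not made up. Full scale, the value 1, is 0.04 m for a shift and 45 degrees for a turn. A row lasts 1/8 s, in which the tool goes at most 62.5 mm and 10.7 degrees, less where a joint would pass 70% of its speed; a pose out of reach is approached as far as the arm can. A call with a number of a shift or a turn outside -1 to 1 is refused whole. A call with a gripper value outside its range is refused whole. OPENING is the gripper command: -1 is shut, 1 is fully open, values between are in proportion, set as the call begins (- or left out, the last holds). The fingers move at their own pace and stop on an object; the grip force is fixed at half the most. Time passes only in rows, so rows that do not move let the fingers close, or fill a call up. It gives the time, the measured TCP pose, the force, the opening and the grip force at its end, in the units of the state.
- sensors.get_obs(): the state, without advancing time (a new reading comes with each control period).
- cams.get_image(name): name is "side" or "top" or "wrist"; returns (picture, depth): 384x512x3 uint8, blue, green, red; 384x512 float32, m along the optical axis (not along the pixel's ray), 0 where there is no reading.
- cams.get_calibration(name): a dict with "fx", "fy", "cx", "cy" (pixels), "D" ([k1, k2, p1, p2, k3] as OpenCV has them; the pictures are not rectified), "rvec" (rotation vector, rad) and "tvec" (3), from world to camera coordinates, as OpenCV has them; the wrist camera has in their place "hand_eye" (4x4, takes a point from camera to tool coordinates, whose origin is the TCP and whose axes are the flange's). Camera axes: x right, y down, z forward; pixel columns grow to the right and rows downward; lengths in m; the calibration is good to about 2 mm. A picture is of the moment at which its call begins: read the wrist's pose just before it. get_calibration takes no time and is no camera call.
- arm.close_job(): hands the job in; it is judged then, once.
Trained networks look in the newest picture that a camera, given by its name, has taken for a name from the list of things; names that differ only in an ending like _2 or _b are one class to them, and where a whole thing is asked for, a point or a joint stands for the part that bears it (a point fixed in the world has none). Each returns a list of dicts, best first, with "conf" (0 to 1); they miss things now and then, are a little off and sometimes report something else, mostly with a low value. They report only what shows in the picture. A call takes as long as a camera call. They do not tell look-alikes from the thing itself.
- cams.look_for(camera, name): "rect" ([left, top, width, height] in pixels, round what is visible of it).
- cams.pinpoint(camera, name): "xy" ([column, row] in pixels: a listed point, or the origin of a listed thing).
The state is a dict: "t": time; "q": joint angles; "qd": joint speeds; "joint_efforts": joint torques, N m; "position": TCP position; "eef_rot": TCP orientation; "contact_force": force on the tool from outside, world axes, zero at the start; "ft_torque": the same for the moment, N m; "width": finger opening in m; "gripper_force": force on a finger pad.
Only numpy, scipy, OpenCV 4.12 (cv2) and the standard library are available. Lean on these libraries where they do the work, as an engineer would, in place of code of your own. Each camera call takes 0.05 s, during which the arm holds its last target. There are 200 camera calls.

### The job

Take the turned chair foot that has a spigot on its top out of the tray and clamp it in the quick-release vice, upright on the slide bar and seated in the V of the fixed jaw, ready to have its spigot trimmed. The jaw is locked: squeeze the thumb lever in and hold it whenever you slide the jaw, never forcing it, first to make room and then up against the foot until there is no play, and let the lever spring out to lock it. Lower the foot in gently, without dropping it, and leave the plain feet, glue bottle and sanding block as they are.

Things in the scene. Friction and masses are not known exactly. Their poses are not given: they have to be found in the camera images.
- vice: Grey quick-release vice, fixed, 270 x 110 mm. Origin on the bench; z up, x along its slide bar toward the fixed jaw, y across. Base plate x -125 to +145 mm, 12 thick; on it a steel slide bar 48 wide, top at z = 26. Fixed jaw: cork-lined, z 34 to 87, beyond x = 105, with an upright 120 degree V groove (lips x = 105, y = +-22; bottom x = 118). The sliding jaw faces it from the -x side.
- seat (a point): Point on the slide bar's top, at x = 93.5, y = 0, z = 26 mm of the vice, where the foot's axis stands when the foot touches both sides of the V. Axes parallel to the vice's.
- jaw (a joint): Sliding jaw: gap in m between its flat cork face (70 mm wide, z 34 to 86) and the plane of the V's lips. 0 shut, 0.080 end stop; grows as it opens toward the vice's -x. Starts locked, between 0.004 and 0.026. A foot seated in the V just touches the face at 0.0325. With the lever squeezed in it slides at about 3 N; with the lever out its teeth lock it in a rack, at 0.033 and every 3.2 mm either side.
- lock_lever (a joint): Steel thumb lever with black pad on the sliding jaw, rad: 0 = sprung out, jaw locked; 0.24 = squeezed fully in, jaw free (teeth clear from about 0.13). Hinged on the vice's -y side, it is squeezed toward +y, against the fixed grey finger rest. About 11 N at the pad starts it, 15 N holds it in; let go, it springs out.
- lever_grip (a point): Point on the sliding jaw midway between the squeezed thumb lever (-y) and finger rest (+y), 95 mm behind the jaw face, z = 84 mm; axes as the vice's. Both stand up from z = 60 to 105, 26 to 30 mm wide along x, nothing beside or above them; saddle below z = 52. Outer faces: rest y = +22 mm; lever y = -22 squeezed, -31 (at z = 84) to -37 (top) when out: 53 to 59 mm over both, 44 squeezed.
- spigot_foot: The chair foot to clamp: pale turned wood, 180 mm tall, 0.11 to 0.22 kg. Origin: centre of its underside, z up its axis. Round: 42 mm diameter up to z = 72, bead of 47 mm at 78 to 84, straight neck of 30 mm from 98 to 150, then the 18 mm spigot to 180. Stands on end in any of the tray's three places.
- plain_foot_1: A chair foot of the same turning and wood but without spigot: flat top at 150 mm. Origin: centre of its underside, z up. Stands in the tray.
- plain_foot_2: The other plain foot, same as plain_foot_1.
- tray: Plywood tray, fixed to the bench, 216 (x) x 78 (y) mm, walls 30 mm high and 7 mm thick, inner floor 7 mm above the bench. Origin: centre of its underside; x along its length. The three feet stand in a row along its x, 64 mm apart, give or take 8 mm, and within 6 mm of its middle line.
- glue_bottle: Upright white glue bottle with red nozzle, 70 mm thick, 207 mm tall, origin under its base; stands behind the vice.
- sanding_block: Brown sanding block 59 x 101 x 32 mm lying flat on the bench right of the vice; origin at its underside.
Mind the look-alikes: they are no part of the job. Leave any black or turquoise look-alike of the plain_foot_2 alone.

How it is judged:
By the outcome, as a careful person would: the job done as asked, in the order asked, and still so for the second after the job is handed in, with the robot touching nothing.
It also fails if it takes over 67 s, if anything falls off the work surface, if the arm or the gripper's body presses on something with over 40 N, if the wrist force passes 120 N, or if a joint passes its speed limit or range.

## Working session

There is one attempt and no reset: what is moved stays moved. The work goes in short steps, Python scripts to look and compute and a shell command to move; the robot and the scene stay as the last step left them, time stands still between calls to the robot, and variables do not carry over. Pictures are saved under pics/ and viewed, at most 10 in all, crops included, and the job is handed in when it is done.

```bash
mkdir -p pics; ls; cat > h.py <<'E'
from workcell import sensors, cams, arm
import numpy as np, cv2
from scipy.spatial.transform import Rotation as R
def pose():
    o=sensors.get_obs(); T=np.eye(4); T[:3,:3]=R.from_euler('xyz',o['eef_rot'],degrees=True).as_matrix(); T[:3,3]=o['position']; return T
def cam_T(n):
    c=cams.get_calibration(n)
    if 'hand_eye' in c: return c,pose()@np.array(c['hand_eye'])
    Rm=cv2.Rodrigues(np.array(c['rvec'],float))[0]; T=np.eye(4); T[:3,:3]=Rm.T; T[:3,3]=-Rm.T@np.array(c['tvec']).ravel(); return c,T
def ray(n,px,cT=None):
    c,T=cT or cam_T(n); K=np.array([[c['fx'],0,c['cx']],[0,c['fy'],c['cy']],[0,0,1.]])
    u=cv2.undistortPoints(np.array(px,float).reshape(-1,1,2),K,np.array(c['D'],float)).reshape(-1,2)
    return np.c_[u,np.ones(len(u))]@T[:3,:3].T, T[:3,3]
def at_z(n,px,z,cT=None):
    d,o=ray(n,px,cT); return o+d*((z-o[2])/d[:,2])[:,None]
def cloud(n,D,cT=None):
    v,u=np.mgrid[:D.shape[0],:D.shape[1]]; d,o=ray(n,np.c_[u.ravel(),v.ravel()],cT); P=o+d*D.reshape(-1,1); P[D.ravel()==0]=np.nan; return P.reshape(*D.shape,3)
E
cat > a.py <<'E'
from h import *
o=sensors.get_obs(); print(o['t'],o['position'],o['eef_rot'],o['width'])
ims=[]
for n in ['side','top','wrist']:
    cT=cam_T(n); I,D=cams.get_image(n); ims.append(I); np.savez(f'{n}.npz',I=I,D=D,T=cT[1])
    for k in ['vice','seat','jaw','lock_lever','lever_grip','spigot_foot','plain_foot_1','tray','glue_bottle','sanding_block']:
        r=cams.look_for(n,k); p=cams.pinpoint(n,k)
        print(n,k,[(np.round(a['rect']).astype(int).tolist(),round(a['conf'],2)) for a in r[:4]],[(np.round(a['xy'],1).tolist(),round(a['conf'],2)) for a in p[:4]])
    cv2.imwrite(f'pics/{n}0.png',I)
E
python3 a.py
```

```text
pics
0.0 [0.2793415  0.66851111 0.23837919] [-1.79908613e+02  7.43565487e-03  1.57325314e+02] 0.08507467827577006
side vice [([237, 152, 56, 79], 0.97)] [([269.2, 187.5], 0.76)]
side seat [([236, 151, 59, 76], 0.9), ([218, 116, 34, 27], 0.31)] [([258.3, 205.9], 0.82)]Traceback (most recent call last):
  File "a.py", line 7, in <module>
    r=cams.look_for(n,k); p=cams.pinpoint(n,k)
                            ~~~~~~~~~~~~~^^^^^
ValueError: it knows: glue_bottle, lever_grip, plain_foot, sanding_block, seat, spigot_foot, tray, vice
```

```bash
cat > a.py <<'E'
from h import *
for n in ['side','top']:
    cT=cam_T(n); I,D=cams.get_image(n); np.savez(f'{n}.npz',I=I,D=D,T=cT[1])
    for k in ['vice','seat','lever_grip','spigot_foot','plain_foot','tray']:
        p=cams.pinpoint(n,k)
        print(n,k,[(np.round(a['xy'],1).tolist(),round(a['conf'],2),at_z(n,a['xy'],dict(seat=.026,lever_grip=.084,spigot_foot=.007,plain_foot=.007).get(k,0),cT).round(3).tolist()) for a in p[:4]])
    cv2.imwrite(f'pics/{n}0.png',I)
print(sensors.get_obs()['t'])
E
python3 a.py
```

```text
side vice [([266.5, 186.7], 0.75, [[0.495, -0.031, 0.0]]), ([327.3, 230.6], 0.53, [[0.497, 0.209, 0.0]])]
side seat [([256.2, 206.9], 0.7, [[0.584, 0.001, 0.026]])]
side lever_grip [([266.0, 169.2], 0.75, [[0.489, -0.041, 0.084]]), ([328.8, 228.1], 0.51, [[0.529, 0.219, 0.084]])]
side spigot_foot [([338.0, 208.8], 0.8, [[0.417, 0.193, 0.007]])]
side plain_foot [([316.3, 244.8], 0.86, [[0.559, 0.211, 0.007]]), ([366.3, 198.3], 0.8, [[0.326, 0.242, 0.007]])]
side tray [([330.2, 232.0], 0.94, [[0.495, 0.218, 0.0]])]
top vice [([254.4, 215.3], 0.73, [[0.499, -0.036, 0.0]])]
top seat [([242.9, 188.2], 0.58, [[0.588, 0.005, 0.026]])]
top lever_grip [([254.2, 216.8], 0.8, [[0.489, -0.034, 0.084]])]
top spigot_foot []
top plain_foot [([172.5, 268.8], 0.8, [[0.316, 0.236, 0.007]]), ([193.8, 169.6], 0.7, [[0.652, 0.173, 0.007]]), ([182.8, 216.5], 0.58, [[0.491, 0.206, 0.007]]), ([179.9, 198.1], 0.49, [[0.553, 0.218, 0.007]])]
top tray [([180.8, 219.4], 0.62, [[0.482, 0.214, 0.0]]), ([252.6, 213.9], 0.58, [[0.504, -0.029, 0.0]])]
1.0
```

View pics/side0.png

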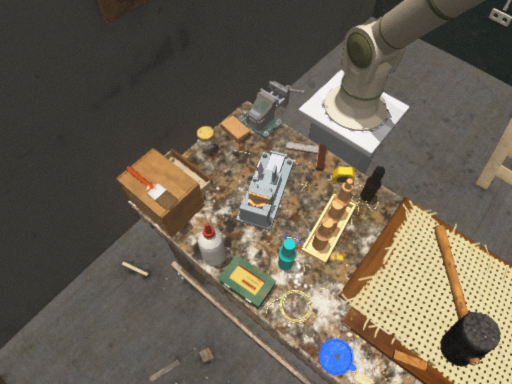

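View pics/top0.png

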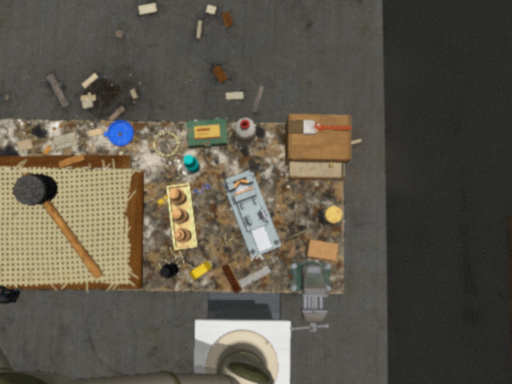

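```bash
cat > b.py <<'E'
from h import *
d=np.load('top.npz'); P=cloud('top',d['D']).reshape(-1,3)
def box(x0,x1,y0,y1,z0,z1):
    return P[(P[:,0]>x0)&(P[:,0]<x1)&(P[:,1]>y0)&(P[:,1]<y1)&(P[:,2]>z0)&(P[:,2]<z1)]
for x0,x1 in [(.38,.46),(.46,.52),(.52,.6)]:
    q=box(x0,x1,.15,.27,.12,.2); print('foot',len(q),q.mean(0).round(3),q.min(0).round(3),q.max(0).round(3))
q=box(.36,.62,.14,.28,.015,.2); r=cv2.minAreaRect(q[:,:2].astype(np.float32)); print('tray',r)
q=box(.32,.68,-.14,.08,.007,.12); r=cv2.minAreaRect(q[:,:2].astype(np.float32)); print('vice',r,len(q))
for lo,hi in [(.03,.06),(.06,.12)]:
    q=box(.32,.68,-.14,.08,lo,hi); print(lo,len(q)); 
h=np.load('top.npz')['I'][150:270,150:300]; s=np.load('side.npz')['I'][140:270,220:370]
a=cv2.resize(h,None,fx=4,fy=4,interpolation=2)
cv2.imwrite('pics/t1.png',a)
print(cams.get_calibration('wrist'))
E
python3 b.py
```

```text
foot 93 [0.428 0.191 0.165] [0.415 0.18  0.122] [0.442 0.209 0.192]
foot 93 [0.491 0.203 0.154] [0.477 0.19  0.121] [0.506 0.22  0.163]
foot 97 [0.552 0.212 0.153] [0.538 0.199 0.121] [0.567 0.228 0.165]
tray ((0.4918742775917053, 0.20783665776252747), (0.21610336005687714, 0.0791727602481842), 8.748621940612793)
vice ((0.4999186098575592, -0.03005792945623398), (0.21903212368488312, 0.358699768781662), 89.92162322998047) 2841
0.03 727
0.06 610
{'fx': 279.0396289060606, 'fy': 279.0396289060606, 'cx': 259.027436487792, 'cy': 192.35466510216864, 'D': array([-0.03651216,  0.        ,  0.        ,  0.        ,  0.        ]), 'hand_eye': array([[-1.17422087e-03, -9.48103855e-01, -3.17958647e-01,
         8.12665436e-02],
       [ 9.99998623e-01, -1.48606372e-03,  7.38220167e-04,
         1.80642930e-04],
       [-1.17241619e-03, -3.17957343e-01,  9.48104295e-01,
        -1.35010348e-01],
       [ 0.00000000e+00,  0.00000000e+00,  0.00000000e+00,
         1.00000000e+00]])}
```

View pics/t1.png

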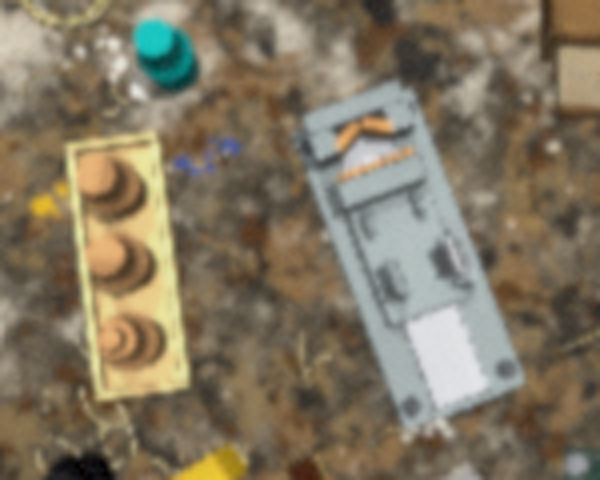

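```bash
python3 -m pendant '[[[-0.79,-0.94,-0.04,0],[-0.79,-0.94,-0.04,0],[-0.79,-0.94,-0.04,0],[-0.79,-0.94,-0.04,0],[-0.79,-0.94,-0.04,0],[-0.79,-0.94,-0.04,0],[-0.79,-0.94,-0.04,0],[-0.79,-0.94,-0.04,0],[-0.79,-0.94,-0.04,0],[-0.79,-0.94,-0.04,0]]]' 1; python3 -m pendant '[[[-0.79,-0.94,0,0],[-0.79,-0.94,0,0],[-0.79,-0.94,0,0],[-0.79,-0.94,0,0],[-0.79,-0.94,0,0],[0,0,0,-0.2],[0,0,0,-0.2],[0,0,0,-0.2],[0,0,0,-0.2],[0,0,0,-0.2]]]'
cat > c.py <<'E'
from h import *
import sys
tag=sys.argv[1]
o=sensors.get_obs(); print(o['t'],o['position'],o['eef_rot'],o['width'],o['q'],o['contact_force'])
cT=cam_T('wrist'); I,D=cams.get_image('wrist'); np.savez(f'w{tag}.npz',I=I,D=D,T=cT[1]); n='wrist'
for k in ['vice','seat','lever_grip','spigot_foot']:
    p=cams.pinpoint(n,k)
    print(k,[(np.round(a['xy'],1).tolist(),round(a['conf'],2),at_z(n,a['xy'],dict(seat=.026,lever_grip=.084,spigot_foot=.007).get(k,0),cT).round(4).tolist()) for a in p[:2]])
cv2.imwrite(f'pics/w{tag}.png',I)
E
python3 c.py 1
```

```text
t: 2.25
position: [0.4266, 0.1987, 0.2557]
eef_rot: [180.0, 0.0, 157.3]
contact_force: [0.5, -0.3, -0.3]
width: 0.0852
gripper_force: 0.0
t: 3.5
position: [0.4995, -0.0342, 0.2555]
eef_rot: [-180.0, 0.0, -157.4]
contact_force: [-0.6, 0.3, -0.3]
width: 0.085
gripper_force: 0.0
3.5 [ 0.4995406  -0.03423587  0.25550627] [-1.79987252e+02  2.58809914e-02 -1.57384953e+02] 0.08497844600150792 [  1.14619013  17.9058769   -4.80995577 119.34288392   2.17963167
  42.80232184 107.58442547] [-0.62696898  0.31276586 -0.33014874]
vice [([262.8, 157.1], 0.79, [[0.4952, -0.0303, 0.0]])]
seat []
lever_grip [([263.5, 164.7], 0.97, [[0.4876, -0.0339, 0.084]])]
spigot_foot [([427.7, 176.3], 0.8, [[0.4279, 0.1995, 0.007]])]
```

View pics/w1.png

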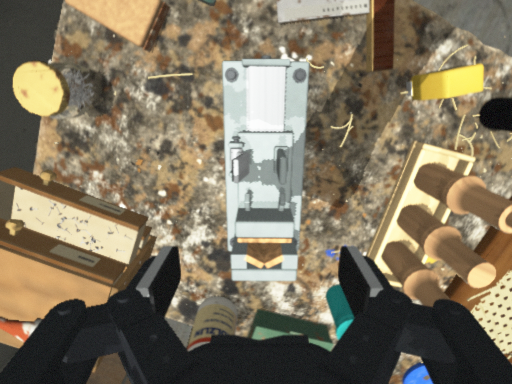

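```bash
cat > d.py <<'E'
from h import *
d=np.load('w1.npz'); c=cams.get_calibration('wrist'); P=cloud('wrist',d['D'],(c,d['T']))
I=d['I']
V=P[50:290,215:315].reshape(-1,3)
bench=P[60:280,150:210].reshape(-1,3); print('bench z',np.nanmedian(bench[:,2]))
m=(V[:,2]>.008)&(V[:,2]<.02); r=cv2.minAreaRect(V[m][:,:2].astype(np.float32)); print('base',r,m.sum())
m=(V[:,2]>.008)&(V[:,2]<.12); r=cv2.minAreaRect(V[m][:,:2].astype(np.float32)); print('all',r,m.sum())
yaw=np.radians(22.6); ax=np.array([np.cos(yaw),np.sin(yaw)]); ay=np.array([-ax[1],ax[0]])
a=P[:,:,:2]@ax; b=P[:,:,:2]@ay
o=np.array([.497,-.0305])
print('o',o@ax,o@ay)
ok=(np.abs(b-o@ay)<.06)&(np.abs(a-o@ax)<.17)
for lo,hi in [(.009,.016),(.022,.03),(.045,.058),(.075,.095),(.098,.11)]:
    s=ok&(P[:,:,2]>lo)&(P[:,:,2]<hi); A=a[s]-o@ax; B=b[s]-o@ay
    print(lo,s.sum(),'x',np.percentile(A,[.5,5,50,95,99.5]).round(4),'y',np.percentile(B,[.5,5,50,95,99.5]).round(4))
    if lo>.09:
        for g in (B<0,B>0): print('   ',g.sum(),A[g].min(),A[g].max(),B[g].min(),B[g].max())
s=(P[:,:,2]>.16)&(P[:,:,2]<.2); q=P[s]; print('spigot top',len(q),np.median(q,0),q.min(0),q.max(0))
big=cv2.resize(I[50:290,180:340],None,fx=2.5*1,fy=2.5,interpolation=2); cv2.imwrite('pics/w1b.png',big)
E
python3 d.py
```

```text
bench z 0.00034200084596064384
base ((0.5331624746322632, -0.01347757875919342), (0.3327845335006714, 0.10939405858516693), 21.74180030822754) 5377
all ((0.531395435333252, -0.014182239770889282), (0.3365892469882965, 0.10939405858516693), 21.74180030822754) 16992
o 0.4471144705640275 -0.2191526869838684
0.009 5214 x [-0.1255 -0.1185 -0.0551  0.0997  0.1346] y [-0.0521 -0.0496 -0.0182  0.0546  0.0574]
0.022 2446 x [-0.129  -0.1171 -0.0825 -0.0447 -0.0409] y [-0.0187 -0.0157  0.0044  0.0249  0.0275]
0.045 815 x [-0.0361 -0.0299  0.0461  0.1131  0.1166] y [-0.0408 -0.0392 -0.0047  0.0317  0.041 ]
0.075 3436 x [-0.0221  0.0016  0.1043  0.1367  0.1407] y [-0.0399 -0.0337  0.0002  0.0354  0.0414]
0.098 443 x [-0.0227 -0.0211 -0.0096  0.0029  0.0052] y [-0.0332 -0.0321 -0.0239  0.0238  0.0249]
    234 -0.021773937139893396 0.003755433090797622 -0.03326382600013664 -0.02300458360428176
    209 -0.02302342281631181 0.00550805178514735 0.016755108163167998 0.0250295296885166
spigot top 59 [0.43345313 0.18774949 0.16275932] [0.42627194 0.18564698 0.16019524] [0.43851379 0.1940105  0.16566298]
```

View pics/w1b.png

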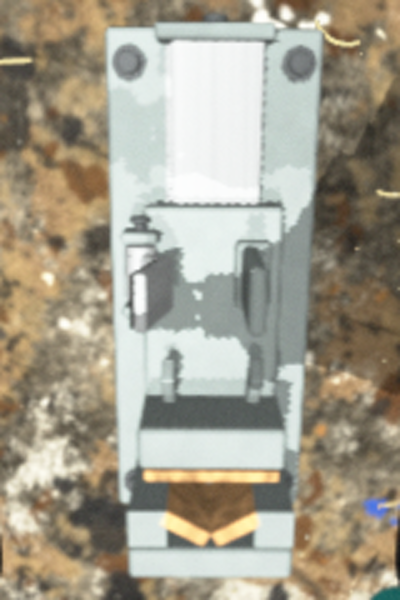

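```bash
python3 -m pendant '[[[0.25,0.18,0,0.02],[0,0,0.33,0],[0,0,0.33,0],[0,0,0.33,0],[0,0,0.33,0],[0,0,0.33,0],[0,0,0.33,0],[0,0,0.33,0],[0,0,0.33,0],[0,0,0,0]]]' ; python3 c.py 2
cat > e.py <<'E'
from h import *
import sys
d=np.load(f'w{sys.argv[1]}.npz'); c=cams.get_calibration('wrist'); P=cloud('wrist',d['D'],(c,d['T']))
T=d['T']@np.linalg.inv(c['hand_eye']); Q=(P-T[:3,3])@T[:3,:3]   # tool frame
for lo,hi in [(.02,.03),(.077,.09),(.09,.098),(.098,.11)]:
    s=(P[:,:,2]>lo)&(P[:,:,2]<hi)&(abs(Q[:,:,1])<.08)&(abs(Q[:,:,0])<.18); 
    for nm,g in [('-y',(Q[:,:,1]<0)&(abs(Q[:,:,0])<.03)),('+y',(Q[:,:,1]>0)&(abs(Q[:,:,0])<.03)),('far',Q[:,:,0]<-.06),('near',Q[:,:,0]>.04)]:
        q=Q[s&g]
        if len(q)>10: print(lo,nm,len(q),'tx',np.percentile(q[:,0],[1,50,99]).round(4),'ty',np.percentile(q[:,1],[1,50,99]).round(4))
E
python3 e.py 2
```

```text
t: 5.0
position: [0.487, -0.0313, 0.1487]
eef_rot: [180.0, -0.1, -158.6]
contact_force: [-0.0, -0.4, 0.1]
width: 0.0854
gripper_force: 0.0
5.0 [ 0.48695665 -0.03130045  0.14865676] [ 1.79964717e+02 -1.00166853e-01 -1.58568198e+02] 0.08538735775376857 [ -0.16797142  26.42839977  -3.87086814 126.88828303   3.80221549
  26.89253862 104.40118969] [-0.04135299 -0.40457542  0.11449204]
vice [([257.2, 187.0], 0.64, [[0.4949, -0.0303, 0.0]])]
seat []
lever_grip [([258.0, 211.8], 0.96, [[0.4888, -0.0316, 0.084]]), ([450.6, 254.6], 0.46, [[0.4666, 0.1323, 0.084]])]
spigot_foot [([474.2, 207.4], 0.68, [[0.4283, 0.1981, 0.007]])]
0.02 near 4196 tx [0.0409 0.0778 0.1182] ty [-0.0224 -0.0001  0.0219]
0.077 -y 232 tx [-0.0131  0.0021  0.0116] ty [-0.0307 -0.0237 -0.0216]
0.077 +y 87 tx [-0.0125  0.0125  0.0139] ty [0.0135 0.0148 0.0211]
0.077 far 3756 tx [-0.1249 -0.0855 -0.0676] ty [-0.0388 -0.0003  0.0393]
0.09 -y 161 tx [-0.0131  0.0027  0.0116] ty [-0.0335 -0.0263 -0.0246]
0.09 +y 63 tx [-0.0082  0.0127  0.014 ] ty [0.0135 0.0145 0.0208]
0.098 -y 528 tx [-0.0136  0.0006  0.0114] ty [-0.0364 -0.0308 -0.0269]
0.098 +y 436 tx [-0.0148  0.0015  0.0138] ty [0.0136 0.0171 0.0214]
```

View pics/w2.png

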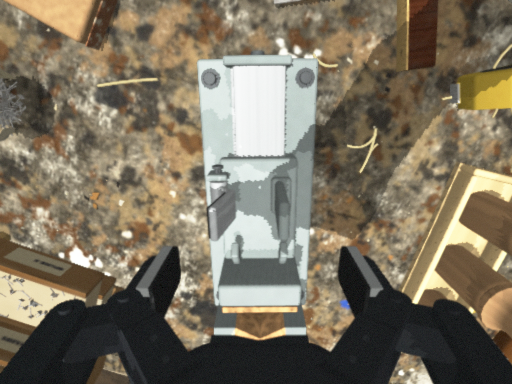

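```bash
python3 -m pendant '[[[0,0,0.28,0],[0,0,0.28,0],[0,0,0.28,0],[0,0,0.28,0],[0,0,0.28,0],[0,0,0.28,0],[0,0,0.28,0],[0,0,0,0],[0,0,0,0],[0,0,0,0]]]'; python3 -m pendant '[[[0,0,0,0],[0,0,0,0],[0,0,0,0],[0,0,0,0],[0,0,0,0],[0,0,0,0],[0,0,0,0],[0,0,0,0],[0,0,0,0],[0,0,0,0]]]' -1
```

```text
t: 6.5
position: [0.4877, -0.0313, 0.0717]
eef_rot: [-180.0, 0.0, -158.6]
contact_force: [-0.7, 0.7, -0.9]
width: 0.0855
gripper_force: 0.0
t: 7.75
position: [0.4881, -0.0311, 0.0722]
eef_rot: [-180.0, 0.1, -158.5]
contact_force: [0.4, 0.2, 11.3]
width: 0.0428
gripper_force: 62.2
```

```bash
python3 -m pendant '[[[0.05,0,0,0],[0.1,0,0,0],[0.1,0,0,0],[0.1,0,0,0],[0.1,0,0,0],[0.12,0,0,0],[0.12,0,0,0],[0.12,0,0,0],[0.1,0,0,0],[0,0,0,0]]]'
```

```text
t: 9.0
position: [0.4545, -0.0446, 0.0722]
eef_rot: [-179.9, 0.1, -158.5]
contact_force: [1.0, -1.4, 12.5]
width: 0.0427
gripper_force: 62.0
```

```bash
python3 -m pendant '[[[0,0,0,0],[0,0,0,0],[0,0,0,0],[0,0,0,0],[0,0,0,0],[0,0,-0.3,0],[0,0,-0.5,0],[0,0,-0.8,0],[0,0,-0.9,0],[0,0,-0.9,0]]]' 1; python3 c.py 3; python3 e.py 3
```

```text
t: 10.25
position: [0.4532, -0.0446, 0.2093]
eef_rot: [-180.0, 0.0, -158.6]
contact_force: [0.1, -0.0, -0.4]
width: 0.0858
gripper_force: 0.0
10.25 [ 0.45319831 -0.04461885  0.20926272] [-1.79993254e+02  1.99922131e-02 -1.58576996e+02] 0.0858333947154471 [  2.62986713  18.77639482  -5.35529341 127.50711434   3.0945465
  33.81027561 106.40969583] [ 0.08780448 -0.03880934 -0.39056158]
vice [([257.6, 201.4], 0.76, [[0.4978, -0.0293, 0.0]]), ([213.3, 353.1], 0.67, [[0.7721, -0.0006, 0.0]])]
seat [([259.5, 268.4], 0.74, [[0.5764, 0.0041, 0.026]]), ([100.5, 47.9], 0.42, [[0.3892, -0.2475, 0.026]])]
lever_grip [([256.7, 187.1], 0.57, [[0.4549, -0.0465, 0.084]])]
spigot_foot [([436.6, 214.3], 0.71, [[0.4259, 0.1986, 0.007]])]
0.02 far 472 tx [-0.1654 -0.1497 -0.1386] ty [-0.0301  0.0011  0.027 ]
0.02 near 1424 tx [0.0403 0.0601 0.1616] ty [-0.0747 -0.0023  0.022 ]
0.077 -y 133 tx [-0.0144 -0.0002  0.0106] ty [-0.03   -0.0233 -0.0212]
0.077 +y 54 tx [-0.0132  0.0108  0.0132] ty [0.0135 0.0139 0.0206]
0.077 far 3549 tx [-0.1791 -0.1487 -0.069 ] ty [-0.0396  0.0008  0.0404]
0.09 -y 80 tx [-0.0139  0.0019  0.0106] ty [-0.0328 -0.0256 -0.0243]
0.09 +y 19 tx [0.0103 0.0121 0.013 ] ty [0.0137 0.0165 0.0211]
0.098 -y 309 tx [-0.0142 -0.0007  0.0106] ty [-0.0356 -0.0302 -0.0261]
0.098 +y 275 tx [-0.0155 -0.0005  0.0128] ty [0.0135 0.0171 0.0211]
```

```bash
python3 -m pendant '[[[0,0.3,-0.75,0],[-0.2,0.7,-0.75,0],[-0.25,0.8,0,0],[-0.25,0.8,0,0],[-0.25,0.8,0,0],[-0.25,0.8,0,0],[-0.25,0.8,0,0],[-0.18,0.75,0,0],[0,0,0,0.14],[0,0,0,0.14]]]'; python3 c.py 4
cat > f.py <<'E'
from h import *
c=cams.get_calibration('wrist')
d=np.load('w3.npz'); P=cloud('wrist',d['D'],(c,d['T'])); T=d['T']@np.linalg.inv(c['hand_eye']); Q=(P-T[:3,3])@T[:3,:3]
s=(P[:,:,2]>.077)&(P[:,:,2]<.095)&(abs(Q[:,:,1])<.045)&(abs(Q[:,:,1])>.024)
A=Q[s][:,0]; print('jaw face',A[A>-.12].min(),'lips',A[A<-.12].max(),'back',A.min())
d=np.load('w4.npz'); P=cloud('wrist',d['D'],(c,d['T'])); T=d['T']@np.linalg.inv(c['hand_eye']); Q=(P-T[:3,3])@T[:3,:3]
near=(abs(Q[:,:,0])<.04)&(abs(Q[:,:,1])<.04)
for lo,hi in [(.18,.195),(.15,.162),(.12,.148),(.08,.092)]:
    q=Q[near&(P[:,:,2]>lo)&(P[:,:,2]<hi)]
    if len(q): print(lo,len(q),np.median(q,0).round(4),np.percentile(q,2,axis=0).round(4),np.percentile(q,98,axis=0).round(4))
w=(P[:,:,2]>.024)&(P[:,:,2]<.034)&(abs(Q[:,:,0]+.06)<.16)&(abs(Q[:,:,1])<.06); print('tray',cv2.minAreaRect(P[w][:,:2].astype(np.float32)))
for k in range(3):
    pass
q=P[(P[:,:,2]>.145)&(P[:,:,2]<.17)&(P[:,:,0]<.65)]
print('tops',[(len(g),g.mean(0).round(3)) for g in (q[(q[:,0]>a)&(q[:,0]<b)] for a,b in [(.38,.46),(.46,.52),(.52,.6)])])
E
python3 f.py
```

```text
t: 11.75
position: [0.4295, 0.1935, 0.266]
eef_rot: [-179.9, -0.2, -171.3]
contact_force: [0.9, -0.3, 0.2]
width: 0.0853
gripper_force: 0.0
11.75 [0.42950508 0.19349847 0.26597264] [-1.79949293e+02 -1.52615259e-01 -1.71309269e+02] 0.08530867622213004 [-24.45957772  15.24720505  -8.35875068 121.69773834   3.16655558
  43.41350744  63.85531771] [ 0.92700399 -0.30538498  0.23381362]
vice [([104.2, 180.0], 0.82, [[0.4973, -0.0328, 0.0]])]
seat [([125.1, 237.5], 0.72, [[0.5746, 0.0105, 0.026]])]
lever_grip [([57.5, 165.3], 0.61, [[0.4564, -0.0437, 0.084]])]
spigot_foot [([263.7, 160.2], 0.91, [[0.4303, 0.2004, 0.007]])]
jaw face -0.09781203140871993 lips -0.14771474041164573 back -0.18292199702771814
0.18 387 [0.0013 0.0032 0.0788] [-0.0079 -0.005   0.0774] [0.0082 0.011  0.0851]
0.15 431 [0.0069 0.0027 0.1086] [-0.0082 -0.011   0.1056] [0.0141 0.017  0.1149]
0.12 185 [0.0124 0.0029 0.1309] [ 0.0036 -0.0104  0.1183] [0.0144 0.0165 0.1452]
0.08 84 [0.017  0.0023 0.1749] [-0.0138 -0.0194  0.1741] [0.0225 0.0263 0.1806]
tray ((0.48787373304367065, 0.20164570212364197), (0.3178895115852356, 0.11701972782611847), 8.466014862060547)
tops [(517, array([0.423, 0.195, 0.157])), (758, array([0.49 , 0.206, 0.156])), (667, array([0.55 , 0.215, 0.156]))]
```

View pics/w4.png

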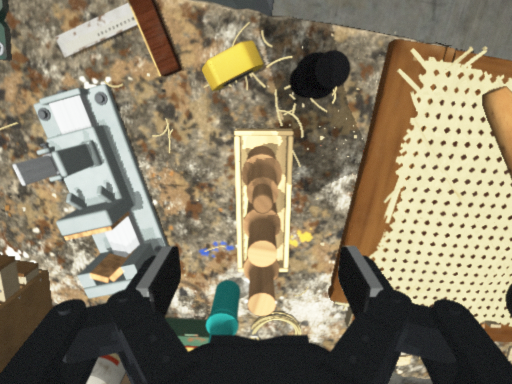

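```bash
python3 -m pendant '[[[0,0.08,0,0],[0,0,0.5,0],[0,0,0.5,0],[0,0,0.5,0],[0,0,0.5,0],[0,0,0.5,0],[0,0,0.4,0],[0,0,0.3,0],[0,0,0.18,0],[0,0,0,0]]]'; python3 -m pendant '[[[0,0,0,0],[0,0,0,0],[0,0,0,0],[0,0,0,0],[0,0,0,0],[0,0,0,0],[0,0,0,0],[0,0,0,0],[0,0,0,0],[0,0,0,0]]]' -1
```

```text
t: 13.25
position: [0.4297, 0.1965, 0.1318]
eef_rot: [-180.0, -0.0, -171.2]
contact_force: [-1.0, -0.2, -0.5]
width: 0.0854
gripper_force: 0.0
t: 14.5
position: [0.43, 0.1965, 0.1326]
eef_rot: [180.0, 0.1, -171.2]
contact_force: [0.3, -0.7, 4.9]
width: 0.0288
gripper_force: 58.7
```

```bash
cat > g.py <<'E'
from h import *
c=cams.get_calibration('wrist'); y=np.radians(21.43); ax=np.array([np.cos(y),np.sin(y)]); ay=np.array([-ax[1],ax[0]]); o=np.array([.48696,-.0313])
for k in '134':
    d=np.load(f'w{k}.npz'); P=cloud('wrist',d['D'],(c,d['T'])); A=(P[:,:,:2]-o)@ax; B=(P[:,:,:2]-o)@ay; z=P[:,:,2]
    hsv=cv2.cvtColor(d['I'],cv2.COLOR_BGR2HSV); org=(hsv[:,:,0]>8)&(hsv[:,:,0]<22)&(hsv[:,:,1]>110)&(abs(B)<.045)&(abs(A-.1)<.06)
    s=(z>.08)&(z<.093)&(abs(A-.1)<.08)
    f=s&(abs(B)<.036)&(abs(B)>.02)
    h=np.histogram(A[f],bins=np.arange(.04,.16,.003)); print(k,'hist',h[0].tolist())
    t=s&org; print('  orange lip |y|>.017',np.percentile(A[t&(abs(B)>.017)&(A>.098)],[1,5,50,99]).round(4) if t.any() else '', 'vbottom |y|<.004',np.percentile(A[t&(abs(B)<.004)&(A>.098)],[1,50,99]).round(4) if (t&(abs(B)<.004)&(A>.098)).any() else '')
    g=s&(A>.1); print('  jaw y range',np.percentile(B[g],[.5,99.5]).round(4),'xmax',np.percentile(A[g],99.5).round(4))
    e=(abs(z-.012)<.004)&(abs(B)<.05)&(abs(A)<.17); print('  base x',np.percentile(A[e],[.3,99.7]).round(4))
E
python3 g.py
```

```text
1 hist [0, 0, 0, 0, 0, 0, 0, 0, 0, 77, 64, 59, 55, 61, 53, 53, 47, 48, 31, 0, 0, 0, 0, 0, 99, 52, 53, 50, 44, 46, 51, 80, 53, 48, 51, 52, 37, 1, 0]
  orange lip |y|>.017 [0.1131 0.1136 0.1149 0.1166] vbottom |y|<.004 [0.1237 0.1249 0.1263]
  jaw y range [-0.2493  0.2181] xmax 0.1586
  base x [-0.1696  0.1411]
3 hist [78, 62, 68, 67, 43, 75, 46, 1, 0, 0, 0, 0, 0, 0, 0, 0, 0, 0, 0, 0, 0, 0, 0, 7, 142, 58, 56, 52, 52, 52, 56, 91, 65, 49, 47, 10, 0, 0, 0]
  orange lip |y|>.017 [0.1127 0.1133 0.1144 0.1162] vbottom |y|<.004 [0.1224 0.1248 0.1275]
  jaw y range [-0.2535  0.0417] xmax 0.1483
  base x [-0.1694  0.1444]
4 hist [58, 60, 52, 53, 46, 51, 32, 0, 0, 0, 0, 0, 0, 0, 0, 0, 0, 0, 0, 0, 0, 0, 0, 0, 74, 46, 44, 43, 40, 43, 40, 49, 28, 26, 18, 22, 12, 1, 0]
  orange lip |y|>.017 [0.1129 0.1131 0.115  0.1166] vbottom |y|<.004 [0.1226 0.1251 0.1295]
  jaw y range [-0.1819  0.2362] xmax 0.1777
  base x [-0.1695  0.13  ]
```

```bash
python3 -m pendant '[[[0,0,-0.1,0],[0,0,-0.2,0],[0,0,-0.4,0],[0,0,-0.6,0],[0,0,-0.7,0],[0,0,-0.7,0],[0,0,-0.6,0],[0,0,-0.4,0],[0,0,-0.2,0],[0,0,0,0]]]'; python3 -c "
from h import *
I,D=cams.get_image('side'); cv2.imwrite('pics/s2.png',cv2.resize(I[120:270,220:420],None,fx=3,fy=3,interpolation=2))"
```

```text
t: 15.75
position: [0.4298, 0.1964, 0.2885]
eef_rot: [180.0, 0.0, -171.2]
contact_force: [0.1, 0.8, -1.4]
width: 0.0288
gripper_force: 59.2
```

View pics/s2.png

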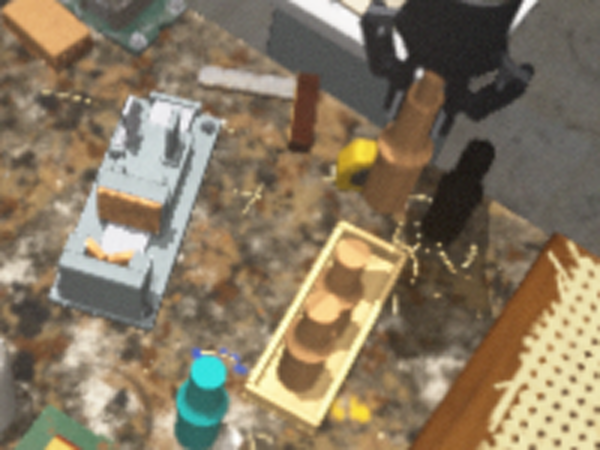

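```bash
python3 -m pendant '[[[-0.1,-0.3,-0.1,0],[-0.3,-0.75,0,0],[-0.4,-0.75,0,0],[-0.4,-0.75,0,0],[-0.4,-0.75,0,0],[-0.4,-0.75,0,0],[-0.4,-0.7,0,0],[-0.32,-0.4,0,0],[-0.15,-0.17,0,0],[0,0,0,-0.14]]]'; python3 -m pendant '[[[0,0,0,-0.14],[0,0,0.2,0],[0,0,0.4,0],[0,0,0.4,0],[0,0,0,0],[0,0,0,0],[0,0,0,0],[0,0,0,0],[0,0,0,0],[0,0,0,0]]]'
cat > k.py <<'E'
from h import *
o=sensors.get_obs(); y=np.radians(21.43); ax=np.array([np.cos(y),np.sin(y)]); ay=np.array([-ax[1],ax[0]]); p=o['position']; d=np.array([.48696,-.0313])+.1007*ax-p[:2]
T=pose(); f=T[:3,:3].T@np.array(o['contact_force'])
print('to seat x,y mm',d@ax*1e3,d@ay*1e3,'base z',p[2]-.1256,'tool f',f.round(1),'rot',o['eef_rot'],o['width'],o['t'])
E
python3 k.py
```

```text
t: 17.05
position: [0.576, 0.004, 0.2917]
eef_rot: [180.0, -0.0, -164.7]
contact_force: [-0.6, -0.5, -1.3]
width: 0.0286
gripper_force: 59.3
t: 18.3
position: [0.5759, 0.0038, 0.2523]
eef_rot: [-180.0, 0.0, -158.6]
contact_force: [0.2, 0.2, -1.0]
width: 0.0284
gripper_force: 59.3
to seat x,y mm 5.0769098671891255 -0.1837576622254344 base z 0.12665015716006367 tool f [-0.3  0.1  1. ] rot [-1.79994968e+02  1.60478453e-02 -1.58575681e+02] 0.028356633788404778 18.3
```

```bash
python3 -m pendant '[[[0,0,0.2,0],[0,0,0.3,0],[0,0,0.3,0],[0,0,0.2,0],[0,0,0.2,0],[0,0,0.2,0],[0,0,0.2,0],[0,0,0.1,0],[0,0,0,0],[0,0,0,0]]]'; python3 k.py
```

```text
t: 19.55
position: [0.576, 0.0038, 0.1843]
eef_rot: [-180.0, 0.0, -158.6]
contact_force: [-0.4, 0.7, -0.3]
width: 0.0288
gripper_force: 59.3
to seat x,y mm 4.981867736651713 -0.12095069849865603 base z 0.058731009783349414 tool f [0.1 0.8 0.3] rot [-1.79990723e+02  2.34451758e-02 -1.58577296e+02] 0.0287577627534686 19.55
```

```bash
python3 -m pendant '[[[0,0,0.15,0],[0,0,0.15,0],[0,0,0.15,0],[0,0,0.1,0],[0,0,0.08,0],[0,0,0.05,0],[0,0,0.05,0],[0,0,0,0],[0,0,0,0],[0,0,0,0]]]'; python3 k.py
```

```text
t: 20.8
position: [0.5759, 0.0038, 0.155]
eef_rot: [-180.0, 0.0, -158.6]
contact_force: [0.7, -1.0, -1.1]
width: 0.0285
gripper_force: 59.3
to seat x,y mm 5.085943166989015 -0.1462043543140307 base z 0.02940945352068644 tool f [-0.2 -1.2  1.1] rot [-1.79994152e+02  1.22323078e-02 -1.58576153e+02] 0.028492120883070755 20.8
```

Base about 3 mm above the bar. Now feel for the V while still clear of the bar (vice +x = tool −x), slowly.

```bash
python3 -m pendant '[[[-0.02,0,0,0],[-0.02,0,0,0],[-0.02,0,0,0],[-0.02,0,0,0],[-0.01,0,0,0],[0,0,0,0],[0,0,0,0],[0,0,0,0],[0,0,0,0],[0,0,0,0]]]'; python3 k.py; python3 -m pendant '[[[-0.01,0,0,0],[-0.01,0,0,0],[-0.01,0,0,0],[0,0,0,0],[0,0,0,0],[0,0,0,0],[0,0,0,0],[0,0,0,0],[0,0,0,0],[0,0,0,0]]]'; python3 k.py
```

```text
t: 22.05
position: [0.5792, 0.0051, 0.1549]
eef_rot: [-180.0, 0.0, -158.6]
contact_force: [0.2, -0.5, -0.8]
width: 0.0288
gripper_force: 59.3
to seat x,y mm 1.5158729062371354 -0.18324107596441905 base z 0.02930716000999431 tool f [-0.  -0.5  0.8] rot [-1.79998382e+02  4.17345375e-03 -1.58577143e+02] 0.02881001307456114 22.05
t: 23.3
position: [0.5803, 0.0056, 0.1549]
eef_rot: [-180.0, 0.0, -158.6]
contact_force: [0.1, 0.5, -0.8]
width: 0.0284
gripper_force: 59.3
to seat x,y mm 0.32107711175713016 -0.19912500432990668 base z 0.029297370333504436 tool f [-0.2  0.4  0.8] rot [-1.79997926e+02  2.83184991e-03 -1.58571969e+02] 0.028378229499746183 23.3
```

```bash
python3 -m pendant '[[[-0.01,0,0,0],[-0.01,0,0,0],[-0.01,0,0,0],[0,0,0,0],[0,0,0,0],[0,0,0,0],[0,0,0,0],[0,0,0,0],[0,0,0,0],[0,0,0,0]]]'; python3 k.py
```

```text
t: 24.55
position: [0.5815, 0.006, 0.1549]
eef_rot: [-180.0, 0.0, -158.6]
contact_force: [0.7, 0.7, -0.6]
width: 0.0286
gripper_force: 59.3
to seat x,y mm -0.8863334305893427 -0.1824229641215973 base z 0.0292992033899864 tool f [-0.9  0.4  0.6] rot [-1.79998211e+02  2.20909577e-03 -1.58574903e+02] 0.028647680769489803 24.55
```

```bash
python3 -m pendant '[[[-0.01,0,0.02,0],[-0.01,0,0.02,0],[0,0,0.01,0],[0,0,0.01,0],[0,0,0,0],[0,0,0,0],[0,0,0,0],[0,0,0,0],[0,0,0,0],[0,0,0,0]]]'; python3 k.py
```

```text
t: 25.8
position: [0.5821, 0.0063, 0.1525]
eef_rot: [180.0, -0.0, -158.6]
contact_force: [0.2, -0.6, -1.7]
width: 0.0284
gripper_force: 59.3
to seat x,y mm -1.6315603866079758 -0.20900540589296984 base z 0.026898004683008847 tool f [ 0.1 -0.6  1.7] rot [ 1.79999614e+02 -2.35649352e-03 -1.58575627e+02] 0.028416113141754084 25.8
```

```bash
python3 -m pendant '[[[0,0,0.01,0],[0,0,0.01,0],[0,0,0.01,0],[0,0,0,0],[0,0,0,0],[0,0,0,0],[0,0,0,0],[0,0,0,0],[0,0,0,0],[0,0,0,0]]]'; python3 k.py
```

```text
t: 27.05
position: [0.5823, 0.0063, 0.1517]
eef_rot: [-180.0, 0.0, -158.6]
contact_force: [-1.9, -0.1, 4.8]
width: 0.0282
gripper_force: 59.7
to seat x,y mm -1.7755007605451112 -0.14728617677306363 base z 0.026080673562203144 tool f [ 1.8  0.6 -4.8] rot [-1.79990590e+02  2.47917451e-02 -1.58578755e+02] 0.02824767190382561 27.05
```

```bash
python3 -m pendant '[[[0,0,0,0],[0,0,0,0],[0,0,0,0],[0,0,0,0],[0,0,-0.2,0],[0,0,-0.4,0],[0,0,-0.6,0],[0,0,-0.6,0],[0,0,-0.5,0],[0,0,0,0]]]' 1; python3 -m pendant '[[[0.2,0,0,0],[0.45,0,0,0],[0.6,0,0,0],[0.6,0,0,0],[0.6,0,0,0],[0.5,0,0,0],[0.35,0,0,0],[0.17,0,0,0],[0,0,0,0],[0,0,0,0]]]'; python3 c.py 5; python3 e.py 5
```

```text
t: 28.3
position: [0.5831, 0.0063, 0.2458]
eef_rot: [-179.9, 0.2, -158.6]
contact_force: [-0.1, 0.7, -0.0]
width: 0.0852
gripper_force: 0.0
t: 29.55
position: [0.4537, -0.0442, 0.2433]
eef_rot: [-180.0, 0.0, -158.6]
contact_force: [1.0, -0.2, -0.2]
width: 0.085
gripper_force: 0.0
29.55 [ 0.45365249 -0.04416566  0.2433277 ] [-1.79994694e+02  3.35862677e-02 -1.58554735e+02] 0.08497838230569116 [  3.65714449  15.83285253  -6.55857935 125.19007036   2.82447328
  39.07610232 106.59827457] [ 0.98605743 -0.17877733 -0.20051286]
vice [([255.9, 193.7], 0.77, [[0.5001, -0.0308, 0.0]])]
seat [([261.5, 256.4], 0.55, [[0.5782, 0.0084, 0.026]])]
lever_grip [([258.5, 175.6], 0.95, [[0.4525, -0.0453, 0.084]])]
spigot_foot [([262.5, 256.5], 0.76, [[0.5886, 0.0143, 0.007]])]
0.02 far 52 tx [-0.1503 -0.1488 -0.1341] ty [-0.0388  0.0216  0.0397]
0.02 near 1174 tx [0.0408 0.0602 0.1617] ty [-0.0744 -0.0025  0.021 ]
0.077 -y 91 tx [-0.0139  0.0016  0.0112] ty [-0.0305 -0.0232 -0.0214]
0.077 +y 18 tx [0.0117 0.0132 0.0136] ty [0.0139 0.0166 0.0202]
0.077 far 2385 tx [-0.179  -0.0911 -0.0683] ty [-0.04   -0.0002  0.0402]
0.09 -y 67 tx [-0.0134  0.0024  0.0112] ty [-0.0323 -0.0256 -0.0246]
0.09 +y 15 tx [0.0109 0.0128 0.0134] ty [0.0134 0.0157 0.0205]
0.09 far 145 tx [-0.13   -0.1192 -0.1162] ty [-0.0185 -0.0003  0.018 ]
0.098 -y 246 tx [-0.0136 -0.0006  0.0112] ty [-0.0359 -0.0304 -0.0264]
0.098 +y 220 tx [-0.0146 -0.      0.0134] ty [0.0133 0.017  0.0206]
0.098 far 117 tx [-0.1332 -0.1174 -0.1135] ty [-0.0215 -0.0003  0.0216]
```

View pics/w5.png

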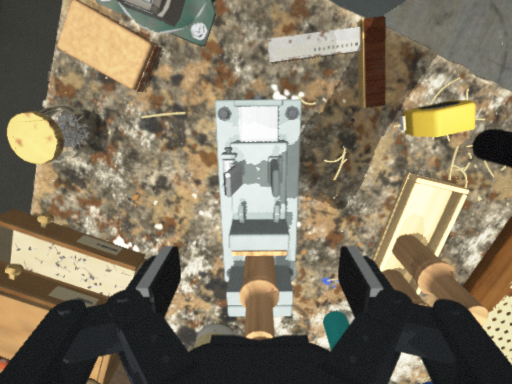

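```bash
python3 -m pendant '[[[0,0,0.4,0],[0,0,0.6,0],[0,0,0.6,0],[0,0,0.6,0],[0,0,0.6,0],[0,0,0.5,0],[0,0,0.4,0],[0,0,0.35,0],[0,0,0.2,0],[0,0,0.05,0]]]'; python3 -m pendant '[[[0,0,0,0],[0,0,0,0],[0,0,0,0],[0,0,0,0],[0,0,0,0],[0,0,0,0],[0,0,0,0],[0,0,0,0],[0,0,0,0],[0,0,0,0]]]' -1; python3 k.py
```

```text
t: 31.05
position: [0.453, -0.0444, 0.0709]
eef_rot: [180.0, -0.0, -158.6]
contact_force: [0.1, 0.4, -0.3]
width: 0.0855
gripper_force: 0.0
t: 32.3
position: [0.4539, -0.0448, 0.0724]
eef_rot: [-179.9, 0.1, -158.6]
contact_force: [0.7, -2.6, 10.0]
width: 0.0428
gripper_force: 61.4
to seat x,y mm 136.3647417141987 0.4989032756006567 base z -0.05318602660288066 tool f [  0.3  -2.7 -10. ] rot [-1.79924226e+02  1.34669759e-01 -1.58565509e+02] 0.0427864035020295 32.3
```

```bash
python3 -m pendant '[[[-0.05,0,0,0],[-0.08,0,0,0],[-0.08,0,0,0],[-0.06,0,0,0],[-0.05,0,0,0],[-0.04,0,0,0],[-0.03,0,0,0],[-0.02,0,0,0],[0,0,0,0],[0,0,0,0]]]'; python3 k.py;  python3 -m pendant '[[[-0.01,0,0,0],[-0.01,0,0,0],[-0.01,0,0,0],[-0.01,0,0,0],[0,0,0,0],[0,0,0,0],[0,0,0,0],[0,0,0,0],[0,0,0,0],[0,0,0,0]]]'; python3 k.py
```

```text
t: 33.55
position: [0.4686, -0.0389, 0.0724]
eef_rot: [-179.9, 0.1, -158.6]
contact_force: [-1.3, -3.7, 10.4]
width: 0.0428
gripper_force: 61.7
to seat x,y mm 120.60372475882372 0.4004166880386921 base z -0.05318027492058111 tool f [  2.6  -3.  -10.4] rot [-1.79937726e+02  7.34388688e-02 -1.58565408e+02] 0.042800164312447084 33.55
t: 34.8
position: [0.47, -0.0384, 0.0724]
eef_rot: [-179.9, 0.1, -158.6]
contact_force: [-0.6, -3.2, 10.4]
width: 0.0427
gripper_force: 61.7
to seat x,y mm 119.10455105137162 0.40522977991017034 base z -0.05317929966294199 tool f [  1.7  -2.7 -10.4] rot [-1.79939668e+02  6.42192648e-02 -1.58566478e+02] 0.042719708708381834 34.8
```

```bash
python3 -m pendant '[[[-0.02,0,0,0],[-0.02,0,0,0],[-0.01,0,0,0],[-0.01,0,0,0],[0,0,0,0],[0,0,0,0],[0,0,0,0],[0,0,0,0],[0,0,0,0],[0,0,0,0]]]'; python3 k.py;  python3 -m pendant '[[[-0.01,0,0,0],[-0.01,0,0,0],[-0.01,0,0,0],[0,0,0,0],[0,0,0,0],[0,0,0,0],[0,0,0,0],[0,0,0,0],[0,0,0,0],[0,0,0,0]]]'; python3 k.py
```

```text
t: 36.05
position: [0.472, -0.0376, 0.0724]
eef_rot: [-179.9, 0.0, -158.6]
contact_force: [-2.1, -2.3, 11.5]
width: 0.0427
gripper_force: 61.8
to seat x,y mm 116.96261563890502 0.36550202443236607 base z -0.05317087446510897 tool f [  2.8  -1.4 -11.5] rot [-1.79944145e+02  3.93860285e-02 -1.58564200e+02] 0.04266229083778262 36.05
t: 37.3
position: [0.4721, -0.0375, 0.0724]
eef_rot: [-180.0, -0.1, -158.6]
contact_force: [-3.8, -4.6, 11.9]
width: 0.0425
gripper_force: 61.8
to seat x,y mm 116.77641290513752 0.3558918093250035 base z -0.05317627069759348 tool f [  5.2  -2.9 -11.9] rot [-1.79952676e+02 -5.39721758e-02 -1.58570306e+02] 0.04250271254172351 37.3
```

```bash
python3 -m pendant '[[[-0.02,0,0,0],[-0.02,0,0,0],[-0.01,0,0,0],[0,0,0,0],[0,0,0,0],[0,0,0,0],[0,0,0,0],[0,0,0,0],[0,0,0,0],[0,0,0,0]]]'; python3 k.py
```

```text
t: 38.55
position: [0.4722, -0.0375, 0.0724]
eef_rot: [-180.0, -0.2, -158.6]
contact_force: [-9.3, -7.3, 17.7]
width: 0.0427
gripper_force: 62.0
to seat x,y mm 116.7196463846484 0.343302941030564 base z -0.053194848798829145 tool f [ 11.4  -3.4 -17.7] rot [-179.97003616   -0.23417832 -158.57790386] 0.04269373870142089 38.55
```

```bash
python3 -m pendant '[[[0,0,0,0],[0,0,0,0],[0,0,0,0],[0,0,0,0],[0,0,0,0],[0.03,0,-0.3,0],[0.02,0,-0.5,0],[0,0,-0.9,0],[0,0,-0.9,0],[0,0,-0.9,0]]]' 1; python3 c.py 6; python3 e.py 6
cat > m.py <<'E'
from h import *
c=cams.get_calibration('wrist'); y=np.radians(21.43); ax=np.array([np.cos(y),np.sin(y)]); ay=np.array([-ax[1],ax[0]]); o=np.array([.48696,-.0313])
d=np.load('w6.npz'); P=cloud('wrist',d['D'],(c,d['T'])); A=(P[:,:,:2]-o)@ax; B=(P[:,:,:2]-o)@ay; z=P[:,:,2]
s=(z>.08)&(z<.093)&(abs(B)<.036)&(abs(B)>.025); h,e=np.histogram(A[s],bins=np.arange(.04,.16,.002)); print([(round(x,3),int(n)) for x,n in zip(e,h) if n])
for lo,hi in [(.104,.111),(.13,.17),(.18,.203),(.203,.21)]:
    s=(z>lo)&(z<hi)&(abs(A-.1)<.05)&(abs(B)<.04)
    if s.sum()>5: print(lo,s.sum(),'x',np.percentile(A[s],[2,98]).round(4),'y',np.percentile(B[s],[2,98]).round(4))
E
python3 m.py; python3 -c "
from h import *
I,D=cams.get_image('side'); cv2.imwrite('pics/s3.png',cv2.resize(I[120:270,200:400],None,fx=4,fy=4,interpolation=2))"
```

```text
t: 39.8
position: [0.4727, -0.0365, 0.2133]
eef_rot: [-180.0, 0.0, -158.6]
contact_force: [0.2, -0.6, 0.7]
width: 0.0855
gripper_force: 0.0
39.8 [ 0.47265069 -0.03651853  0.21326346] [-1.79992403e+02  1.91975229e-02 -1.58570505e+02] 0.08549959227777028 [  2.49541275  19.62013839  -6.43378578 125.04920733   3.71904487
  35.48131991 104.83270974] [ 0.23800898 -0.59672046  0.67390393]
vice [([255.4, 182.1], 0.87, [[0.4947, -0.033, 0.0]])]
seat []
lever_grip [([254.9, 184.8], 0.77, [[0.4739, -0.0405, 0.084]]), ([416.9, 239.0], 0.17, [[0.4673, 0.1434, 0.084]])]
spigot_foot [([258.9, 256.1], 0.66, [[0.5917, 0.0098, 0.007]])]
0.02 near 2154 tx [0.0409 0.0706 0.1768] ty [-0.0736 -0.0011  0.0213]
0.077 -y 126 tx [-0.0127  0.0025  0.0123] ty [-0.0305 -0.0234 -0.0214]
0.077 +y 27 tx [0.0095 0.0142 0.0147] ty [0.0133 0.0161 0.0201]
0.077 far 2934 tx [-0.1641 -0.0904 -0.0672] ty [-0.0402 -0.0002  0.0404]
0.09 -y 84 tx [-0.0125  0.0023  0.0125] ty [-0.0328 -0.0258 -0.0245]
0.09 +y 40 tx [-0.0119  0.0068  0.0147] ty [0.0132 0.0134 0.0201]
0.09 far 182 tx [-0.1598 -0.0987 -0.0956] ty [-0.0199 -0.001
[... 530 characters left out ...]
(0.074), 31), (np.float64(0.076), 21), (np.float64(0.078), 18), (np.float64(0.08), 2), (np.float64(0.11), 11), (np.float64(0.112), 78), (np.float64(0.114), 22), (np.float64(0.116), 31), (np.float64(0.118), 27), (np.float64(0.12), 32), (np.float64(0.122), 26), (np.float64(0.124), 30), (np.float64(0.126), 22), (np.float64(0.128), 28), (np.float64(0.13), 33), (np.float64(0.132), 25), (np.float64(0.134), 45), (np.float64(0.136), 29), (np.float64(0.138), 23), (np.float64(0.14), 32), (np.float64(0.142), 24), (np.float64(0.144), 25), (np.float64(0.146), 23), (np.float64(0.148), 17), (np.float64(0.15), 8)]
0.104 188 x [0.078  0.1088] y [-0.0228  0.0218]
0.13 980 x [0.086  0.0984] y [-0.0138  0.0133]
```

View pics/s3.png

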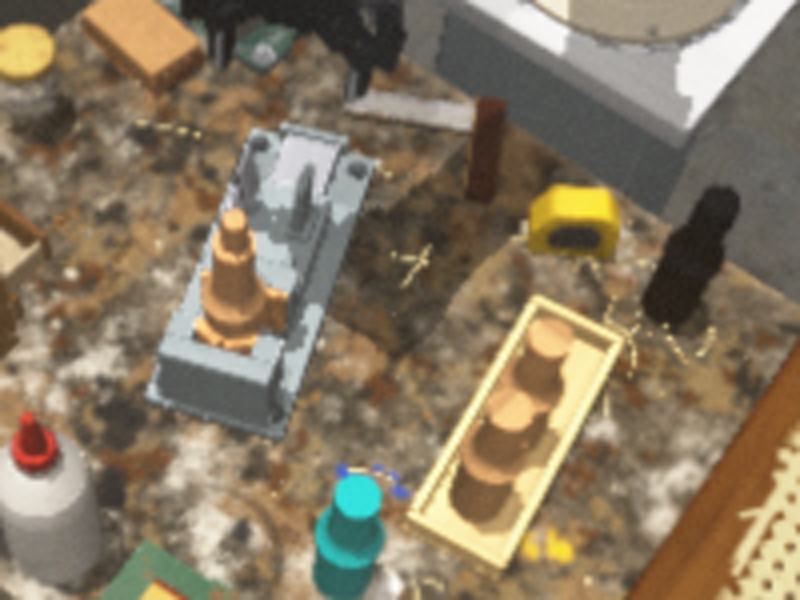

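```bash
python3 -c "
from h import *
print(arm.close_job())"
```

```text
the job is handed in; nothing more can be done
None
```

The spigot foot is clamped upright in the V of the vice, with the jaw at a measured gap of about 33 mm and the lever sprung out to lock it. The other objects were left untouched, and I handed the job in at about 40 s; no verdict came back.

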